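# Put the microscope objectives away in their colour-coded tray

### The job

Put the four microscope objectives away: stand each one upright, lens end up, down in the storage-tray cup whose collar has the same colour as the objective's band (red, yellow, green, blue), setting it down rather than dropping it. The silver-nosed tube lens and the all-black camera lens look alike but do not belong in the tray: leave them standing where they are.

Things in the scene. Friction and masses are not known exactly. Their poses are not given: they have to be found in the camera images.
- objective_red: loose round objective standing lens up on the table, 44 mm tall, 0.1 kg: threaded foot 25 mm across (to 6 mm), silver knurled ring 30 mm across (to 14 mm), black barrel 30 mm across, RED band and shoulder (23 to 39 mm; a cone above 30 mm), small nose. Origin: centre of its underside; z up. Grip the barrel with fingertips 20 to 24 mm above the foot to clear the cup's rim
- objective_yellow: loose round objective standing lens up on the table, 48 mm tall, 0.1 kg: threaded foot 25 mm across (to 6 mm), silver knurled ring 30 mm across (to 14 mm), black barrel 30 mm across, YELLOW band and shoulder (27 to 43 mm; a cone above 34 mm), small nose. Origin: centre of its underside; z up. Grip the barrel with fingertips 20 to 24 mm above the foot to clear the cup's rim
- objective_green: loose round objective standing lens up on the table, 52 mm tall, 0.1 kg: threaded foot 25 mm across (to 6 mm), silver knurled ring 30 mm across (to 14 mm), black barrel 30 mm across, GREEN band and shoulder (31 to 47 mm; a cone above 38 mm), small nose. Origin: centre of its underside; z up. Grip the barrel with fingertips 20 to 24 mm above the foot to clear the cup's rim
- objective_blue: loose round objective standing lens up on the table, 56 mm tall, 0.1 kg: threaded foot 25 mm across (to 6 mm), silver knurled ring 30 mm across (to 14 mm), black barrel 30 mm across, BLUE band and shoulder (35 to 51 mm; a cone above 42 mm), small nose. Origin: centre of its underside; z up. Grip the barrel with fingertips 20 to 24 mm above the foot to clear the cup's rim
- cup_red: fixed black cup with RED collar, one of 4 in a row (70 mm apart, any order) in the fixed black tray 76 x 292 mm, rim 10 mm high. Inner diameter 48 mm, outer 54, collar 62. Origin: centre of the cup's underside, 4 mm above the table; inner floor 3 mm, rim 18 mm above the origin. z up, y along the row, x across it
- cup_yellow: fixed black cup with YELLOW collar, one of 4 in a row (70 mm apart, any order) in the fixed black tray 76 x 292 mm, rim 10 mm high. Inner diameter 48 mm, outer 54, collar 62. Origin: centre of the cup's underside, 4 mm above the table; inner floor 3 mm, rim 18 mm above the origin. z up, y along the row, x across it
- cup_green: fixed black cup with GREEN collar, one of 4 in a row (70 mm apart, any order) in the fixed black tray 76 x 292 mm, rim 10 mm high. Inner diameter 48 mm, outer 54, collar 62. Origin: centre of the cup's underside, 4 mm above the table; inner floor 3 mm, rim 18 mm above the origin. z up, y along the row, x across it
- cup_blue: fixed black cup with BLUE collar, one of 4 in a row (70 mm apart, any order) in the fixed black tray 76 x 292 mm, rim 10 mm high. Inner diameter 48 mm, outer 54, collar 62. Origin: centre of the cup's underside, 4 mm above the table; inner floor 3 mm, rim 18 mm above the origin. z up, y along the row, x across it
- tube_lens: look-alike, not for the tray: loose tube lens standing on the table, same black 30 mm barrel and knurled ring as an objective, 50 mm tall, but with a bare SILVER shoulder, no colour. Origin: centre of its underside; z up. Also among these things, unlisted: a small amber bottle, a black post holder, a small white box (all under 60 mm tall, all at least 60 mm apart centre to centre)
- camera_lens: look-alike, not for the tray: loose all-black camera lens standing on the table, 33 mm across, 38 mm tall, two ribbed rings, wide flat glass on top, no colour. Origin: centre of its underside; z up. Unlisted around the table: a tall microscope and a rack of posts at the left, a drawer cabinet at the right, low equipment along the far edge

How it is judged:
At the end, for the whole second after the job is handed in: each of the four objectives stands in the cup of its own colour: axis within 13 mm of the cup's centre, foot on the cup's floor (within 3 mm), upright within 0.12 rad, released and at rest (horizontal distance between objective_red and cup_red below 0.013 m and z of objective_red in the frame of cup_red between 0 and 0.006 m and angle between each of objective_red, objective_yellow, objective_green, objective_blue's own z axis and vertical below 0.12 rad and linear speed of each of objective_red, objective_yellow, objective_green, objective_blue below 0.02 m/s and contact force between the fingers and objective_red below 0.05 N and horizontal distance between objective_yellow and cup_yellow below 0.013 m and z of objective_yellow in the frame of cup_yellow between 0 and 0.006 m and contact force between the fingers and objective_yellow below 0.05 N and horizontal distance between objective_green and cup_green below 0.013 m and z of objective_green in the frame of cup_green between 0 and 0.006 m and contact force between the fingers and objective_green below 0.05 N and horizontal distance between objective_blue and cup_blue below 0.013 m and z of objective_blue in the frame of cup_blue between 0 and 0.006 m and contact force between the fingers and objective_blue below 0.05 N); the robot touches nothing.
It fails at once if the tube lens is moved more than 20 mm or tipped over (distance of tube_lens from where it was at the start of the episode above 0.02 m or angle between tube_lens's own z axis and vertical above 0.5 rad).
It fails at once if the camera lens is moved more than 20 mm or tipped over (distance of camera_lens from where it was at the start of the episode above 0.02 m or angle between camera_lens's own z axis and vertical above 0.5 rad).
It fails at once if an objective is dropped (falls freely by about 2 cm or more) ((linear speed of objective_red above 0.65 m/s and contact force between the fingers and objective_red below 0.02 N) or (linear speed of objective_yellow above 0.65 m/s and contact force between the fingers and objective_yellow below 0.02 N) or (linear speed of objective_green above 0.65 m/s and contact force between the fingers and objective_green below 0.02 N) or (linear speed of objective_blue above 0.65 m/s and contact force between the fingers and objective_blue below 0.02 N)).
It also fails if it takes over 101 s, if anything falls off the work surface, if the arm or the gripper's body presses on something with over 40 N, if the wrist force passes 120 N, or if a joint passes its speed limit or range.

### The arm

A 6-joint arm with a two-finger parallel gripper is mounted at the origin on the work surface. World frame = base frame: x ahead of the robot, y to its left, z up, the work surface at z = 0. Lengths are in m, angles in rad, forces in N, time in s.
With the tool pointing down it reaches from about 0.25 to 0.85 m from the base axis. Payload 12.5 kg.
Tool frame: the origin (TCP) lies midway between the tips of the shut fingers; the grasp point (between the pads) lies manip.tcp_to_grasp behind it (manip.tcp_to_grasp is the distance from the TCP to the grasp point, in m); y points along the fingers, x is the direction in which the jaws open and shut, and the axes are right-handed (so a half turn about y gives the same grasp; the last joint's range is limited). The gripper opens to 93 mm and grips with 3 to 60 N. Pads are 15 mm wide; open, the fingers measure 128 mm over their backs; the gripper's body (75 mm by 188 mm) begins 65 mm behind the grasp point.
Start: joints at [1.111, 0.351, 1.652, -0, 1.139, -0.085], TCP at [0.201, 0.512, 0.219] pointing down, gripper open.
Joint ranges: [-2.75, 2.75], [-0.79, 2.1], [0.01, 2.65], [-1.57, 4.71], [0.07, 3.14], [-2.87, 2.87]. Speed limits (rad/s): [2.22, 2.22, 2.79, 3.14, 3.14, 3.14].

### API

Orientations are given as a 3x3 rotation matrix whose columns are the frame's x, y, z axes.
In Python, from bench import manip, imaging gives the robot as it stands. Calls block until the motion is done:
- manip.move_ptp(position, orientation): joint-space move of the TCP to a pose.
- manip.servo_line(position, orientation=None, speed=0.15, contact_N=None): straight line of the TCP; orientation=None keeps the orientation; speed is the mean speed in m/s. With contact_N (N) it stops when the force on the tool has changed by that much, and returns True; else False.
- manip.move_j(angles): joint-space move.
- manip.let_go() and manip.clamp(): open the fingers fully, or close them until they stop; the grip force is fixed at half the most.
- manip.wait(seconds).
- manip.ik(position, orientation): joint angles nearest the present ones, or None.
- imaging.snapshot(name): name is "side" or "top" or "wrist"; returns a dict with "frame" (384x512x3 uint8, blue, green, red), "fx", "fy", "cx", "cy" (pixels), "R" (3x3) and "t" (3): a world point X has camera coordinates R X + t. Camera axes: x right, y down, z forward; pixel columns grow to the right and rows downward; lengths in m; the calibration is good to about 2 mm. A picture is of the moment at which its call begins. There is no depth.
A pose or a line that the arm cannot do raises manip.Unreachable and nothing moves.
- manip.sign_off(): hands the job in, once; it reports no verdict.
Readings, each from a call of its own:
- manip.current_time_s(): time.
- manip.current_joint_positions(): joint angles.
- manip.current_joint_velocities(): joint speeds.
- manip.current_joint_efforts(): joint torques, N m.
- manip.current_position(): TCP position.
- manip.current_orientation(): TCP orientation.
- manip.current_contact_force(): force on the tool from outside, world axes, zero at the start.
- manip.current_moment(): the same for the moment, N m.
- manip.current_width(): finger opening in m.
Only numpy, scipy, OpenCV 4.12 (cv2) and the standard library are available. Lean on these libraries where they do the work, as an engineer would, in place of code of your own. Each camera call takes 0.05 s, during which the arm holds its last target.

## Working session

There is one attempt and no reset: what is moved stays moved. The work goes in short steps, each a Python script; the robot and the scene stay as the last script left them, time stands still between calls to the robot, and variables do not carry over. Pictures are saved under pics/ and viewed, and the job is handed in when it is done.

```bash
mkdir -p pics; ls
python3 - <<'E'
from bench import manip, imaging
import cv2,pickle
d={}
for n in ("side","top","wrist"):
    s=imaging.snapshot(n); d[n]=s; cv2.imwrite(f"pics/{n}0.png",s["frame"]); print(n,s["fx"],s["cx"],s["cy"],s["R"],s["t"])
pickle.dump(d,open("s0.pkl","wb"))
print(manip.tcp_to_grasp,manip.current_time_s(),manip.current_orientation(),manip.current_width())
E
```

```text
pics
side 457.38812947472155 252.13252993279033 196.57224821985452 [[ 0.90768507 -0.41921697 -0.01910335]
 [-0.33060279 -0.68629681 -0.6478414 ]
 [ 0.25847554  0.59435159 -0.76153567]] [-0.47615729  0.21469958  0.82706753]
top 371.8456433991354 258.0027542092269 188.3969153993023 [[-0.02125303 -0.99912333  0.03606766]
 [-0.99318124  0.01696295 -0.11533988]
 [ 0.11462696 -0.03827304 -0.99267106]] [-0.00132105  0.54654167  0.72644794]
wrist 334.17707869314944 252.42472081387433 190.26112235518093 [[ 3.66624672e-01  9.30368549e-01 -8.44761526e-04]
 [ 8.91774458e-01 -3.51157036e-01  2.85354257e-01]
 [ 2.65187982e-01 -1.05371248e-01 -9.58421742e-01]] [-0.54973503 -0.03393312  0.39168738]
0.0188 0.15 [[ 3.66023458e-01 -3.44588275e-04 -9.30605560e-01]
 [ 9.30605215e-01 -8.02016585e-04  3.66023620e-01]
 [-8.72488541e-04 -9.99999619e-01  2.71187620e-05]] 0.09305665838736343
```

View pics/top0.png

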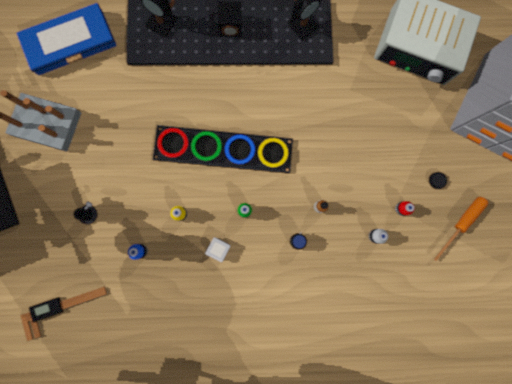

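View pics/side0.png

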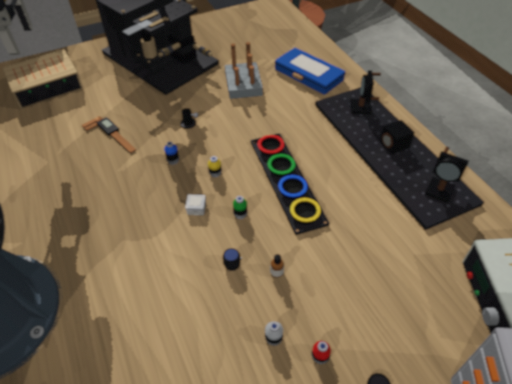

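View pics/wrist0.png

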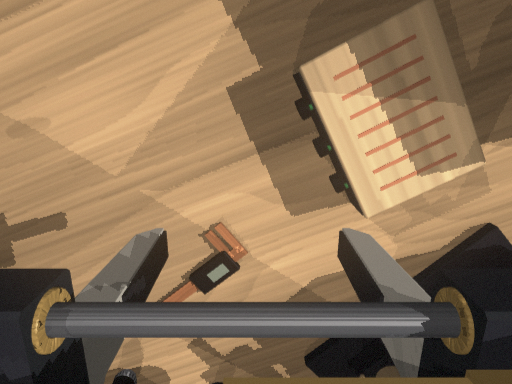

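Run:
```python
import cv2
t=cv2.imread("pics/top0.png");s=cv2.imread("pics/side0.png")
cv2.imwrite("pics/topz.png",cv2.resize(t[115:270,60:260],None,fx=4,fy=3.8,interpolation=2)[:600])
cv2.imwrite("pics/topz2.png",cv2.resize(t[115:270,260:460],None,fx=4,fy=3.8,interpolation=2)[:600])
cv2.imwrite("pics/sidez.png",cv2.resize(s[100:384,150:400],None,fx=2.1,fy=2.1,interpolation=2)[:600])
```

```text
(no output)
```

View pics/topz.png

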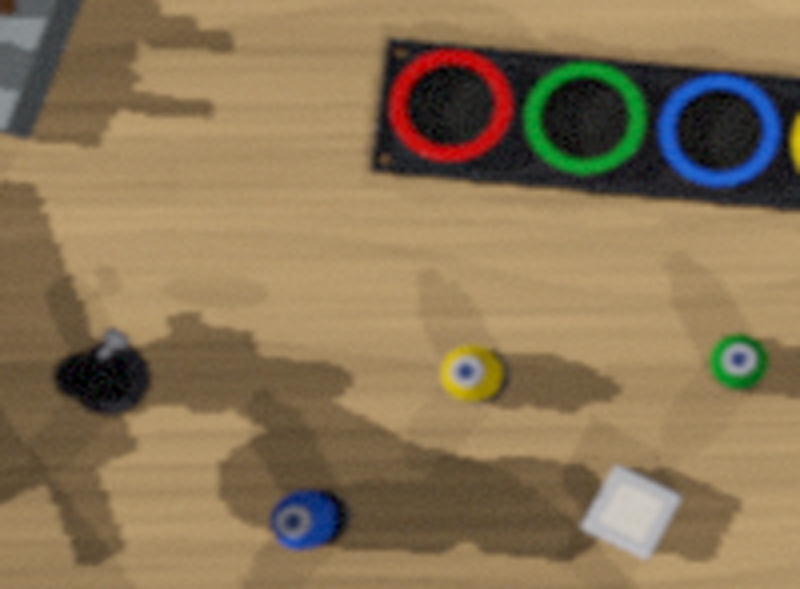

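View pics/topz2.png

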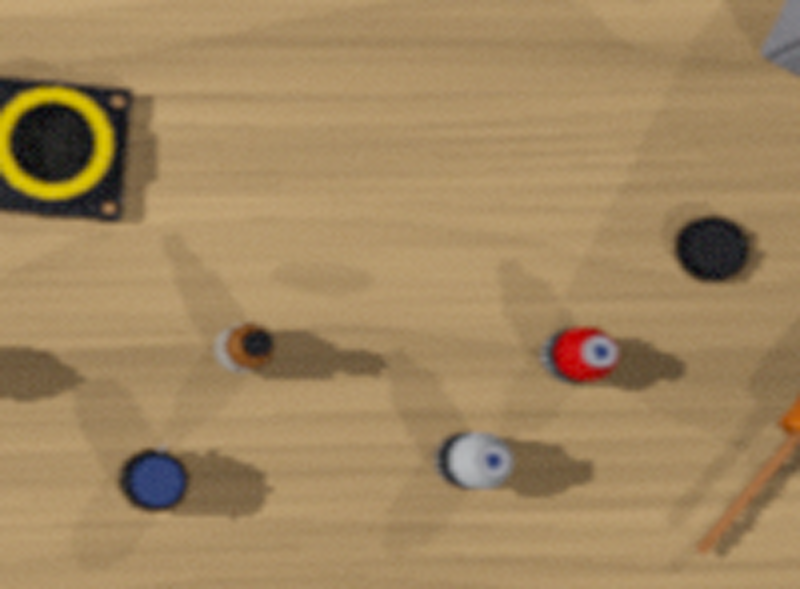

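View pics/sidez.png

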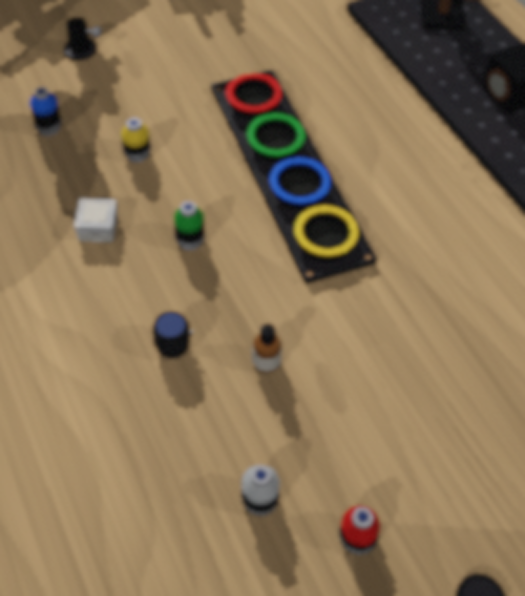

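```bash
cat > loc.py <<'E'
import cv2,numpy as np
from scipy.optimize import least_squares
H=dict(red=.044,yellow=.048,green=.052,blue=.056)
RNG=dict(red=[((0,130,70),(8,255,255)),((172,130,70),(180,255,255))],yellow=[((23,140,80),(34,255,255))],
 green=[((45,110,40),(80,255,255))],blue=[((100,140,70),(125,255,255))])
def proj(s,P):
    c=P@s["R"].T+s["t"]; return np.c_[s["fx"]*c[:,0]/c[:,2]+s["cx"],s["fy"]*c[:,1]/c[:,2]+s["cy"]]
th=np.linspace(0,2*np.pi,48,endpoint=False)
def ring(r,z): return np.c_[r*np.cos(th),r*np.sin(th),0*th+z]
def objpts(c):
    h=H[c]; return np.vstack([ring(.015,h-.021),ring(.015,h-.014),ring(.0095,h-.005),ring(.006,h)])
def cuppts(): return np.vstack([ring(.031,.022)])
def hullcen(p):
    h=cv2.convexHull(p.astype(np.float32)); m=cv2.moments(h); return np.array([m["m10"],m["m01"]])/m["m00"]
def mask(s,c):
    hsv=cv2.cvtColor(s["frame"],cv2.COLOR_BGR2HSV)
    return sum(cv2.inRange(hsv,np.array(a),np.array(b)) for a,b in RNG[c])
def blobs(s,c,amin=15):
    cs,_=cv2.findContours(mask(s,c),cv2.RETR_EXTERNAL,cv2.CHAIN_APPROX_NONE)
    out=[]
    for k in cs:
        h=cv2.convexHull(k); m=cv2.moments(h)
        if m["m00"]>amin: out.append((np.array([m["m10"],m["m01"]])/m["m00"],m["m00"]))
    return sorted(out,key=lambda b:-b[1])
def fit(pts,views,x0=(.5,0)):
    f=lambda x:np.concatenate([hullcen(proj(s,pts+[x[0],x[1],0]))-c for s,c in views])
    r=least_squares(f,x0,diff_step=1e-4,x_scale=.1); return r.x,r.fun
E
python3 - <<'E'
import pickle
from loc import *
d=pickle.load(open("s0.pkl","rb"))
for c in H:
    for n in("top","side"): print(c,n,[(b[0].round(1).tolist(),b[1]) for b in blobs(d[n],c)])
E
```

```text
red top [([172.3, 142.2], 749.0), ([405.3, 208.1], 166.0), ([392.0, 62.7], 24.5)]
red side [([270.6, 143.7], 417.5), ([320.9, 350.9], 258.5), ([469.4, 274.8], 33.0)]
yellow top [([272.6, 152.1], 732.5), ([177.5, 213.0], 173.0)]
yellow side [([305.0, 209.4], 620.0), ([214.0, 164.6], 91.0)]
green top [([205.7, 145.6], 744.5), ([244.2, 209.6], 149.5), ([407.3, 68.0], 15.5)]
green side [([280.9, 163.6], 483.0), ([239.4, 205.5], 112.0), ([477.0, 292.0], 19.0)]
blue top [([64.7, 36.6], 3539.5), ([239.4, 148.9], 745.5), ([136.3, 251.3], 157.0), ([98.4, 49.3], 120.0), ([51.6, 67.1], 110.5), ([298.7, 241.3], 102.5)]
blue side [([309.5, 70.2], 1615.0), ([292.1, 185.4], 545.5), ([170.8, 150.0], 69.5)]
```

```bash
cat > run0.py <<'E'
import pickle
from loc import *
d=pickle.load(open("s0.pkl","rb"))
C={};O={}
for c in H:
    i=1 if c=="blue" else 0
    ct=[blobs(d[n],c)[i][0] for n in("top","side")]; ot=[blobs(d[n],c)[i+1][0] for n in("top","side")]
    for nm,p,v in (("cup",cuppts(),ct),("obj",objpts(c),ot)):
        a,_=fit(p,[(d["top"],v[0])]);b,_=fit(p,[(d["side"],v[1])]);x,r=fit(p,[(d["top"],v[0]),(d["side"],v[1])])
        print(c,nm,a.round(4),b.round(4),x.round(4)); (C if nm=="cup" else O)[c]=x
pickle.dump((O,C),open("loc.pkl","wb"))
for n,px,z in(("tube",(379,236),.045),("cam",(299,241),.038),("box",(217,249),.03),("bottle",(322,206),.05),("post",(86,213),.04)):
    s=d["top"];r=s["R"].T@[(px[0]-s["cx"])/s["fx"],(px[1]-s["cy"])/s["fy"],1];o=-s["R"].T@s["t"];print(n,(o+r*(z-o[2])/r[2]).round(3))
k=["red","green","blue","yellow"];print([np.linalg.norm(C[a]-C[b]).round(4) for a,b in zip(k,k[1:])])
E
python3 run0.py
```

```text
red cup [0.6472 0.1639] [0.6473 0.1617] [0.6474 0.1632]
red obj [ 0.5008 -0.3161] [ 0.5009 -0.32  ] [ 0.501  -0.3186]
yellow cup [ 0.6236 -0.0444] [ 0.624  -0.0462] [ 0.6239 -0.0452]
yellow obj [0.4996 0.1511] [0.4992 0.1463] [0.4996 0.1496]
green cup [0.6393 0.0947] [0.6395 0.093 ] [0.6395 0.0942]
green obj [0.5034 0.017 ] [0.5018 0.0112] [0.5029 0.0149]
blue cup [0.6314 0.0249] [0.6311 0.0237] [0.6313 0.0245]
blue obj [0.4257 0.2294] [0.4255 0.2243] [0.4257 0.2281]
tube [ 0.445 -0.251  0.045]
cam [ 0.439 -0.091  0.038]
box [0.426 0.073 0.03 ]
bottle [ 0.507 -0.138  0.05 ]
post [0.503 0.328 0.04 ]
[np.float64(0.0695), np.float64(0.0701), np.float64(0.0701)]
```

```bash
cat > arm.py <<'E'
from bench import manip, imaging
import pickle,numpy as np,cv2
O,C=pickle.load(open("loc.pkl","rb"))
row=C["red"]-C["yellow"];row/=np.linalg.norm(row)
X=np.array([row[1],-row[0],0]);Y=np.array([0,0,-1.]);R=np.c_[X,Y,np.cross(X,Y)]
G=.022; HOV=.14
def T(): return round(manip.current_time_s(),2)
def pick(c,first=False):
    p=O[c]
    (manip.move_ptp([*p,HOV],R) if first else manip.servo_line([*p,HOV],R,speed=.3))
    hit=manip.servo_line([*p,G],speed=.12,contact_N=8)
    print("descend contact",hit,manip.current_position().round(4)); 
    if hit: raise SystemExit
    manip.clamp(); print("width",manip.current_width(),T())
def lift(c):
    p=O[c]; manip.servo_line([*p,HOV],speed=.15); print("lifted width",manip.current_width(),T())
def place(c,off=(0,0)):
    q=C[c]+np.array(off)
    manip.servo_line([*q,HOV],R,speed=.25)
    manip.servo_line([*q,G+.012],speed=.12)
    hit=manip.servo_line([*q,G+.0055],speed=.02,contact_N=3); z=manip.current_position()[2]
    print("place contact",hit,"z",z.round(4)); manip.wait(.2)
    manip.let_go(); manip.wait(.2); manip.servo_line([*q,HOV],speed=.2); print("placed",T())
def shot(n,f):
    s=imaging.snapshot(n); pickle.dump(s,open(f"{f}.pkl","wb")); cv2.imwrite(f"pics/{f}.png",s["frame"])
E
python3 - <<'E'
from arm import *
print(R.round(3))
for c in O:
    for p in(O[c],C[c]):
        for z in (HOV,G): q=manip.ik([*p,z],R); print(c,None if q is None else np.round(q,2))
pick("yellow",True); lift("yellow"); shot("top","t1"); shot("side","s1"); shot("wrist","w1")
E
python3 - <<'E'
import cv2
cv2.imwrite("pics/s1w1.png",cv2.resize(cv2.hconcat([cv2.imread("pics/s1.png"),cv2.imread("pics/w1.png")]),(800,300)))
E
```

```text
[[ 0.994  0.     0.112]
 [-0.112  0.     0.994]
 [ 0.    -1.     0.   ]]
red [-0.64  0.52  1.61 -0.    1.02 -0.53]
red [-0.64  0.69  1.66 -0.    0.79 -0.53]
red [ 0.18  0.64  1.39 -0.    1.11  0.29]
red [ 0.18  0.79  1.44 -0.    0.91  0.29]
yellow [ 0.2   0.4   1.8  -0.    0.94  0.31]
yellow [ 0.2   0.59  1.86 -0.    0.69  0.31]
yellow [-0.15  0.57  1.52 -0.    1.05 -0.03]
yellow [-0.15  0.73  1.57 -0.    0.84 -0.03]
green [-0.06  0.37  1.85 -0.    0.93  0.05]
green [-0.06  0.57  1.91 -0.    0.67  0.05]
green [ 0.07  0.61  1.45 -0.    1.08  0.19]
green [ 0.07  0.76  1.51 -0.    0.87  0.19]
blue [ 0.4   0.34  1.9  -0.    0.91  0.51]
blue [ 0.4   0.54  1.96 -0.    0.64  0.51]
blue [-0.03  0.58  1.5  -0.    1.06  0.08]
blue [-0.03  0.74  1.55 -0.    0.85  0.08]
descend contact False [0.5    0.1498 0.0226]
width 0.028523123774101686 4.03
lifted width 0.029022423101063684 4.97
```

View pics/s1w1.png

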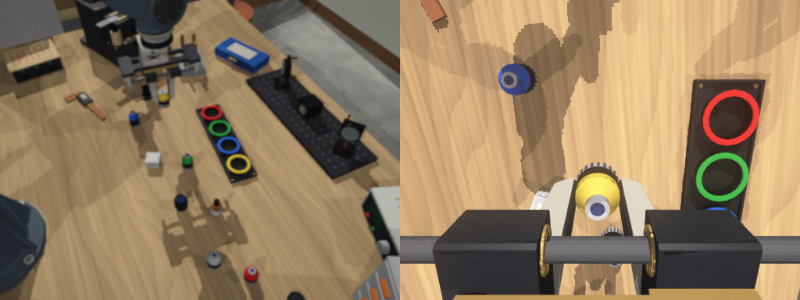

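Run:
```python
import pickle,sys
from loc import *
s=pickle.load(open("w1.pkl","rb"));print([(b[0].round(1),b[1]) for b in blobs(s,"yellow")][:3])
b=blobs(s,"yellow")[0]; x,r=fit(objpts("yellow")+[0,0,.1175],[(s,b[0])],(.5,.15));print(x,r)
s2=pickle.load(open("s1.pkl","rb"));print(blobs(s2,"yellow")[:3])
im=s["frame"].copy()
for p in proj(s,objpts("yellow")+[*x,.1175]): cv2.circle(im,tuple(int(v) for v in p.round()),1,(255,0,255),-1)
cv2.imwrite("pics/w1z.png",cv2.resize(im[190:300,180:330],None,fx=4,fy=4,interpolation=2))
```

```text
[(array([252.5, 241.3]), 1538.0)]
[0.50038287 0.15472512] [-4.13123445e-07  5.95957943e-07]
[(array([305.0459307 , 209.34676336]), 620.5), (array([209.30496454, 124.1929078 ]), 117.5)]
```

View pics/w1z.png

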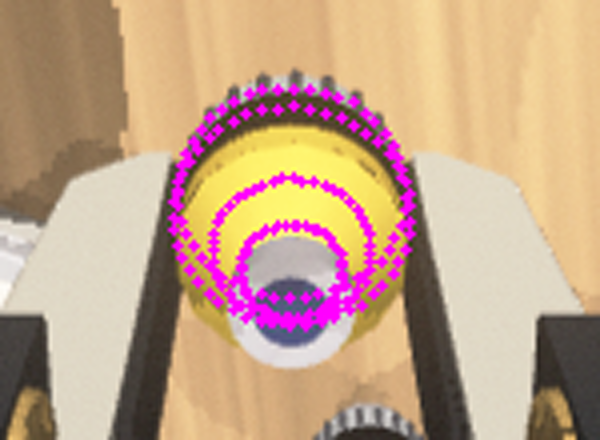

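```bash
python3 - <<'E'
from arm import *
place("yellow",(0,-.0015)); shot("wrist","w2"); shot("side","s2")
E
python3 - <<'E'
import cv2
a=cv2.imread("pics/s2.png");b=cv2.imread("pics/w2.png")
cv2.imwrite("pics/s2w2.png",cv2.resize(cv2.hconcat([a,b]),(800,300)))
E
```

```text
place contact True z 0.0287
placed 9.79
```

View pics/s2w2.png

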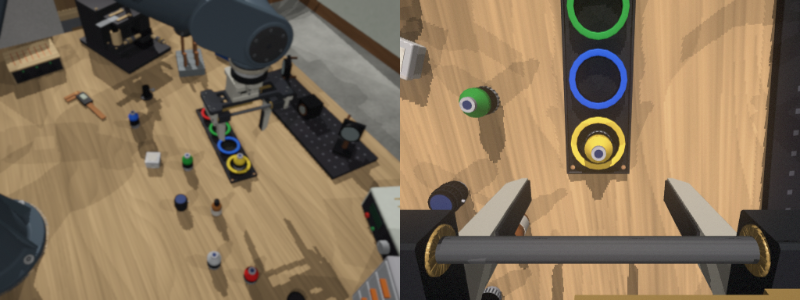

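Yellow stands upright in its cup: in the wrist view it is at about (598,150) of the half-scale mosaic, inside the yellow collar. Contact came at the expected height. I'll continue with the rest.

```bash
python3 - <<'E'
from arm import *
for c in ("green","blue","red"):
    O[c]=O[c]+[0,.0012]
    pick(c); lift(c)
    shot("wrist","h_"+c)
    if not .026<manip.current_width()<.032: raise SystemExit("bad grip")
    place(c)
    shot("wrist","p_"+c)
# step aside for a clear view
manip.servo_line([.40,.15,.25],speed=.3); shot("top","tend"); shot("side","send"); print(T())
E
python3 - <<'E'
import cv2
r=lambda f:cv2.imread(f"pics/{f}.png")
cv2.imwrite("pics/m.png",cv2.resize(cv2.vconcat([cv2.hconcat([r("p_green"),r("p_blue")]),cv2.hconcat([r("p_red"),r("send")])]),(800,600)))
E
```

```text
descend contact False [0.5033 0.016  0.0225]
width 0.02946399612756036 12.65
lifted width 0.029422435518235736 13.58
place contact True z 0.0287
placed 18.01
descend contact False [0.4262 0.2294 0.0225]
width 0.029334738732403515 21.2
lifted width 0.029252407018364457 22.13
place contact True z 0.0287
placed 27.08
descend contact False [ 0.5014 -0.3176  0.0227]
width 0.028683309347765747 30.66
lifted width 0.029026412295600917 31.59
place contact True z 0.0287
placed 37.39
38.59
```

View pics/m.png

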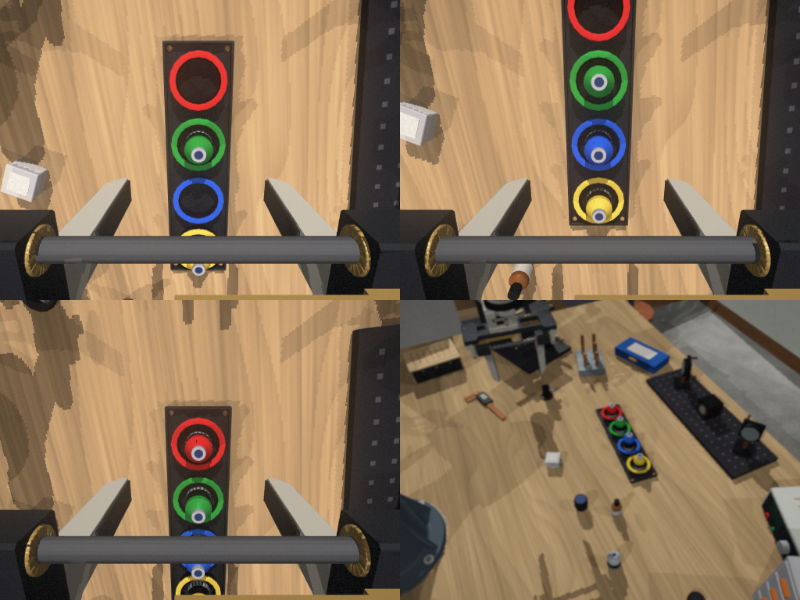

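View pics/tend.png

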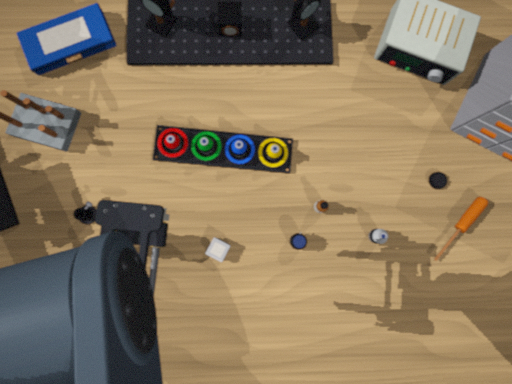

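All four objectives stand in the cups of their own colour (noses near columns 172, 206, 240 and 274, row ~145 in the top view). The tube lens (379,236) and camera lens (299,241) are at their original pixels. Before signing off I'll check centring numerically.

```bash
python3 - <<'E'
import pickle
from loc import *
O,C=pickle.load(open("loc.pkl","rb"))
for f in("tend","send"):
    s=pickle.load(open(f+".pkl","rb"))
    for c in H:
        m=mask(s,c); pts=objpts(c)+[*C[c],.007]
        # pixels inside inner collar (r 24mm at rim) -> objective colour blob
        w=np.zeros_like(m); e=cv2.convexHull(proj(s,ring(.031,.022)+[*C[c],0]).astype(np.float32)).astype(int)
        big=np.zeros_like(m); cv2.fillPoly(big,[cv2.convexHull((proj(s,pts)+0).astype(int))],255); big=cv2.dilate(big,np.ones((3,3)))
        n,l,st,ce=cv2.connectedComponentsWithStats(m&big)
        k=1+np.argmax(st[1:,4]); h=np.argwhere(l==k)[:,::-1]
        x,r=fit(pts-[*C[c],0],[(s,hullcen(h))],C[c]); print(f,c,"offset mm",((x-C[c])*1000).round(1))
E
python3 - <<'E'
import cv2
t=cv2.imread("pics/tend.png");s=cv2.imread("pics/send.png")
cv2.imwrite("pics/z.png",cv2.vconcat([cv2.resize(t[120:180,145:300],(775,300),interpolation=2),cv2.resize(s[130:230,240:335][:],(285,300),interpolation=2) if 0 else cv2.copyMakeBorder(cv2.resize(s[130:230,240:335],(285,300),interpolation=2),0,0,0,490,0)]))
E
```

```text
tend red offset mm [2.  1.5]
tend yellow offset mm [2.2 0.1]
tend green offset mm [2.  1.2]
tend blue offset mm [2.  1.8]
send red offset mm [-1.8 -1.3]
send yellow offset mm [-0.9 -0.1]
send green offset mm [-2.2 -3. ]
send blue offset mm [-1.5 -1.2]
```

View pics/z.png

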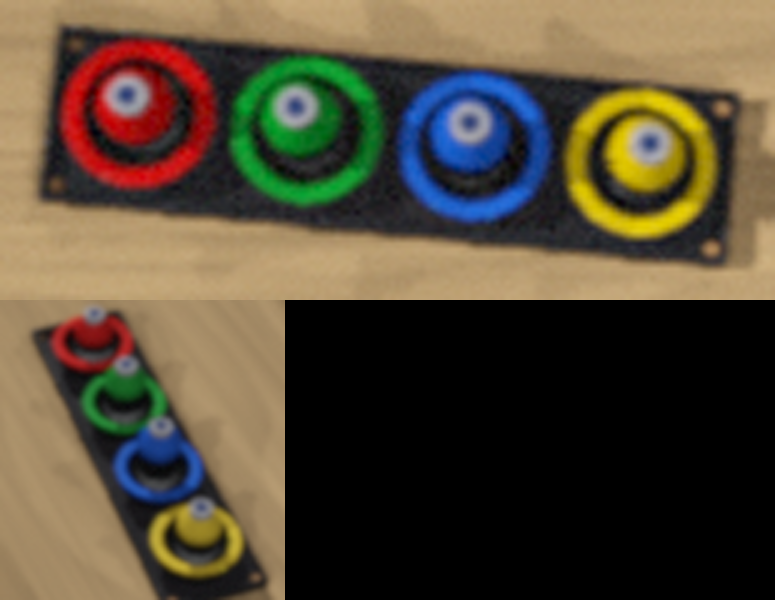

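Every objective is within about 4 mm of its cup's centre in both views, upright and released. The arm is clear of everything, so I'm handing in.

Run:
```python
from bench import manip
print(manip.current_contact_force(),manip.current_time_s()); manip.sign_off()
```

```text
[-1.39248388  0.07756615 -0.04726344] 38.5917
the job is handed in; nothing more can be done
```

All four objectives are standing lens up in the cups of their own colour, and I handed the job in at about 38.6 s of the 101 s allowed. I gripped each one about 22 mm above its foot and set it down until contact. Each touched down with the fingertips at 28.7 mm, against 29.5 mm expected for the cup floor.

- **Centring:** the final top and side pictures put every objective within about 4 mm of its cup's centre, against a limit of 13 mm. The two views disagree by up to 4 mm per axis. That fits the 2 mm calibration error plus my rough colour masks, which partly cut off the noses and were also limited to an area around each cup's centre. Treat these offsets as approximate.
- **Upright and at rest:** I judged uprightness and rest by eye from the pictures and did not measure the angle or speed.
- **Look-alikes:** in the final top view the tube lens and camera lens are at the same pixels as at the start. Nothing was hit on any of the approaches.
- **Hand-in:** the fingers were open and the arm was clear of everything. The wrist force read about 1.4 N, which I took as sensor offset because nothing was in contact.

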